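# Hang the gouge rack on its two screws

### The arm

A 7-joint arm with a two-finger parallel gripper is mounted at the origin on the work surface. World frame = base frame: x ahead of the robot, y to its left, z up, the work surface at z = 0. Lengths are in m, angles in rad, forces in N, time in s.
With the tool pointing down it reaches from about 0.4 to 0.875 m from the base axis. Payload 6.5 kg.
Tool frame: the origin (TCP) lies at the very end of the fingers, on their centre line; the grasp point (between the pads) lies env.pinch_z behind it (env.pinch_z is the distance from the TCP to the grasp point, in m); z points along the fingers, y is the line along which they close (so a half turn about z gives the same grasp; the last joint's range is limited). The gripper opens to 85 mm and grips with 20 to 120 N. Pads are 22 mm wide; open, the fingers measure 114 mm over their backs; the gripper's body (76 mm by 85 mm) begins 54 mm behind the grasp point. The pads swing forward as they close: fully open they stand 13 mm farther back than shut.
Start: joints at [1.214, 0.536, -0.004, 1.538, 0.003, 1.067, -0.071], TCP at [0.186, -0.623, 0.211] pointing down, gripper open.
Joint ranges: [-2.7, 2.7], [-0.37, 2.16], [-1.27, 1.26], [0.24, 2.4], [-1.31, 4.45], [0.19, 1.91], [-2.76, 2.76]. Speed limits (rad/s): [2.39, 2.39, 3.14, 3.14, 3.14, 3.14, 3.14].

### API

Orientations are given as a unit quaternion [x, y, z, w].
In Python, from bench import read_state, eyes, env gives the robot as it stands.
- The arm moves only by the tool play_rows, never from a script. Its argument "increments" is a list of rows, each a list of 7 numbers: the turn, a rotation vector about the world's x, y, z in units of 6 degrees (1.0 is 6 degrees), then the shift along the world's x, y, z in units of 30 mm (1.0 is 30 mm), then the opening in per cent of the stroke, from 0 (shut) to 100 (fully open). In form: [[rx, ry, rz, x, y, z, hand], ...]. A call has 1 to 12 rows; each row is the pose to reach, as a shift and turn from the pose commanded when the call began; what a row does not reach only later rows make up. A row lasts 1/12 s, in which the tool goes at most 41.7 mm and 7.16 degrees, less where a joint would pass 70% of its speed; a pose out of reach is approached as far as the arm can. A call with a gripper value outside its range is refused whole. The fingers move at their own pace and stop on an object; "squeeze" is the grip in N (left out, the last holds). Time passes only in rows, so rows that repeat a pose let the fingers close. It gives the time, the measured TCP pose, the force, the opening and the grip force at its end, in the units of the state.
- read_state(): the state, without advancing time (a new reading comes with each control period).
- eyes.camera(name): name is "scene" or "top"; returns the picture (384x512x3 uint8, blue, green, red); there is no depth.
- eyes.camera_model(name): a dict with "K" (3x3 intrinsics, pixels), "k1" (the pictures are not rectified: a ray, as slopes to the right and down, at radius r is drawn at 1 + k1 r^2 times it, then the intrinsics apply), "extrinsics" (4x4, takes a point from camera to world coordinates). Camera axes: x right, y up, looking along -z (the intrinsics and any distortion apply to the point x, -y, -z); pixel columns grow to the right and rows downward; lengths in m; the calibration is good to about 2 mm. A picture is of the moment at which its call begins. camera_model takes no time and is no camera call.
- env.hand_in(): hands the job in; it is judged then, once.
The state is a dict: "t": time; "qpos": joint angles; "dq": joint speeds; "tau": joint torques, N m; "ee_pos": TCP position; "orientation": TCP orientation; "contact_force": force on the tool from outside, world axes, zero at the start; "wrist_torque": the same for the moment, N m; "width": finger opening in m; "grip_force": force on a finger pad.
Only numpy, scipy, OpenCV 4.12 (cv2) and the standard library are available. Lean on these libraries where they do the work, as an engineer would, in place of code of your own. Each camera call takes 0.05 s, during which the arm holds its last target. There are 200 camera calls.

### The job

Hang the gouge rack (the small drilled wooden block on a steel hanger plate, standing on the bench) on the two screws of the upright tool rail: pass both keyholes over the screw heads, press the plate in against its springy rubber buffers, and slide it down past the locking ridges until both slots are fully home on their screws, then let go. Feel your way and push with a light hand, never harder than about 30 N, and leave the other things on the bench where they are.

Things in the scene. Friction and masses are not known exactly. Their poses are not given: they have to be found in the camera images.
- rack: Gouge rack, 0.24 to 0.39 kg, standing on the bench: steel hanger plate 140 wide (y) x 62 tall (z) x 3 mm thick, a beech block 52 wide x 60 deep (x) x 48 mm tall with four holes in its top fixed to the front of the plate's middle. Origin: middle of the lower edge of the plate's back. x: forward out of the plate (plate 0 to 3, block 3 to 63 mm), y: left along it, z: up; all starts at z = 0.
- grip (a point): A good place to grip the rack: inside the block, across its 52 mm width (along the rack's y), 38 mm in front of the plate's back and 32 mm above the block's underside; 25 mm or more is free beside it for each finger. Same axes as the rack.
- hole_left (a point): Centre of the round entry hole of the rack's +y keyhole, on the plate's back face: rack frame y +50, z 28 mm. Hole 15 mm across, through the 3 mm plate; a slot 8 mm wide runs straight up from it. On the plate's front a rounded ridge, 1.5 mm proud and 3.5 mm tall, crosses the foot of the slot (both sides of it, z 35 to 38 mm); the screw head must ride over it and then drops behind it. Same axes as the rack.
- hole_right (a point): The same for the -y keyhole (y -50 mm).
- slot_left (a point): Point in the slot of the +y keyhole, on the plate's back face, where the screw's axis lies when fully home: rack frame y +50, z 44 mm, 16 mm above the entry hole's centre (the slot ends 3 mm higher). Home it meets screw_left, but 3.5 mm out from the rail, as the buffers push the plate out against the underside of the screw heads, which then sit locked above the ridge.
- slot_right (a point): The same in the -y keyhole (y -50 mm); belongs on screw_right.
- buffers (a point): Midway between the two rubber buffers (12 mm across) on the plate's back: rack frame y +34 and -34, z 38 mm. They stand 5 mm proud of the back and give like springs, 2.5 N per mm each, until flush. For the ridges to pass under the screw heads they must be pressed in by at least 3 mm (15 N in all) while the plate slides down; at home they stay pressed in by 1.5 mm.
- rail: Tool rail: a fixed upright softwood board 360 long (y) x 130 tall (z) x 22 mm thick, standing on the bench. Origin: on the bench, below the middle of its front face. x: out of the front face, on which the screws stand, away from the robot (board -22 to 0 mm, two angle brackets behind it to -62 mm); y: along the board; z: up.
- screw_left (a point): Screw at the rail's +y side: the point where its axis meets the rail's front face, 105 mm above the bench. Axes as the rail's. Steel pan-head screw: bare shank 6 mm thick for the first 6.5 mm out of the board, then a head 12 mm across and 4 mm thick (its front 10.5 mm from the board). The two screws are 100 mm apart.
- screw_right (a point): The same for the screw at the rail's -y side.
- gouge_a: Bystander: a wood-carving gouge lying on the bench, about 210 mm long, round beech handle 26 mm thick. Origin: under the ferrule; x towards the blade.
- tape_roll: Bystander: a roll of tan tape lying flat, 96 mm across, 24 mm high. Origin: centre of its underside.
- cane_knob: Bystander: a turned dark wooden cane knob standing on its neck, 56 mm across, 78 mm tall. Origin: centre of its underside.

How it is judged:
On the way, in this order (a step that is already met when the one before it is completed fails the run):
1. both screw heads have passed through the round entry holes of the keyholes (plate within 7 mm of the rail, slots 11 to 19 mm above home) (z of slot_left in the frame of screw_left between 0.011 and 0.019 m and y of slot_left in the frame of screw_left between -0.003 and 0.003 m and x of slot_left in the frame of screw_left between -0.001 and 0.007 m and z of slot_right in the frame of screw_right between 0.011 and 0.019 m and y of slot_right in the frame of screw_right between -0.003 and 0.003 m and x of slot_right in the frame of screw_right between -0.001 and 0.007 m), for 0.1 s.
2. the plate has slid down until both slots are fully home on the screws (within 1.5 mm) (z of slot_left in the frame of screw_left between -0.0015 and 0.0015 m and y of slot_left in the frame of screw_left between -0.003 and 0.003 m and x of slot_left in the frame of screw_left between 0.002 and 0.005 m and z of slot_right in the frame of screw_right between -0.0015 and 0.0015 m and y of slot_right in the frame of screw_right between -0.003 and 0.003 m and x of slot_right in the frame of screw_right between 0.002 and 0.005 m), for 0.1 s.
At the end, for the whole second after the job is handed in: The rack hangs released and at rest on both screws: each slot point within 1.5 mm in height and 3 mm sideways of its screw, the plate's back 2 to 5 mm off the rail, the rack upright within 0.08 rad (all of step 2 and angle between the z axis of rack and the z axis of rail, either way round below 0.08 rad and linear speed of rack below 0.01 m/s); the robot touches nothing.
It fails at once if the rack presses against the rail and its screws with more than 70 N, all their contacts added up (contact force between rack and rail above 70 N).
It fails at once if the robot knocks against the rail or its screws with more than 30 N (contact force between any of the fingers, the arm and rail above 30 N).
It fails at once if a bystander (gouge, tape roll, cane knob) is moved by more than 15 mm (distance of any of gouge_a, tape_roll, cane_knob from where it was at the start of the episode above 0.015 m).
It also fails if it takes over 61 s, if anything falls off the work surface, if the arm or the gripper's body presses on something with over 40 N, if the wrist force passes 120 N, or if a joint passes its speed limit or range.

## Working session

There is one attempt and no reset: what is moved stays moved. The work goes in short steps, Python scripts to look and compute and a tool call to move; the robot and the scene stay as the last step left them, time stands still between calls to the robot, and variables do not carry over. Pictures are saved under pics/ and viewed, at most 10 in all, crops included, and the job is handed in when it is done.

Besides the shell and the picture viewer there is one more tool, called after "Call:" as name(argument=value, ...), one argument or row to a line, values as JSON. play_rows: Moves the arm, as the interface text tells. Its arguments: {"type":"object","properties":{"increments":{"type":"array"},"squeeze":{"type":"number"}},"required":["increments"]}

```bash
mkdir -p pics; ls; python3 - <<'E'
from bench import read_state, eyes, env
import cv2
for n in ("scene","top"):
    cv2.imwrite(f"pics/{n}0.png",cv2.resize(eyes.camera(n),None,fx=1.5,fy=1.5))
    m=eyes.camera_model(n); print(n,m)
s=read_state(); print(s, env.pinch_z)
E
```

```text
pics
scene {'K': array([[382.1168967 ,   0.        , 253.48342251],
       [  0.        , 382.1168967 , 189.09891799],
       [  0.        ,   0.        ,   1.        ]]), 'k1': -0.03424795242151335, 'extrinsics': array([[ 0.37600163, -0.7702646 ,  0.51508758,  1.13545547],
       [ 0.92661814,  0.31331365, -0.20787826, -0.26292706],
       [-0.0012627 ,  0.55545207,  0.8315476 ,  1.02909263],
       [ 0.        ,  0.        ,  0.        ,  1.        ]])}
top {'K': array([[434.65315835,   0.        , 251.35386638],
       [  0.        , 434.65315835, 191.81362556],
       [  0.        ,   0.        ,   1.        ]]), 'k1': -0.14624430739885497, 'extrinsics': array([[-0.02073273,  0.98242387, -0.18550875,  0.3344993 ],
       [-0.99967878, -0.02307585, -0.01048034, -0.01728933],
       [-0.01457691,  0.18523188,  0.98258672,  1.12038232],
       [ 0.        ,  0.        ,  0.        ,  1.        ]])}
{'t': 0.1, 'qpos': array([ 1.21379226,  0.53713043, -0.0044417 ,  1.53881259,  0.00258684,
        1.06730238, -0.07117488]), 'dq': array([ 1.47352915e-04, -1.63143193e-03, -2.24915525e-04, -3.45044829e-03,
       -9.40532328e-05,  1.00003629e-03,  3.80843002e-04]), 'tau': array([ 3.57722733e-03, -5.84565604e+01,  1.05254620e+00, -2.59778184e+01,
        1.26826577e-02,  4.56337701e-03, -3.71911517e-05]), 'ee_pos': array([ 0.18617696, -0.62210845,  0.21015984]), 'orientation': array([ 9.89440646e-01,  1.44936293e-01, -1.72635535e-04, -8.05199797e-04]), 'contact_force': array([0.06392978, 0.0635545 , 0.00096518]), 'wrist_torque': array([ 0.04942421, -0.03135407, -0.01444601]), 'grip_force': 0.0, 'width': 0.0854347531689107} 0.0187
```

View pics/scene0.png

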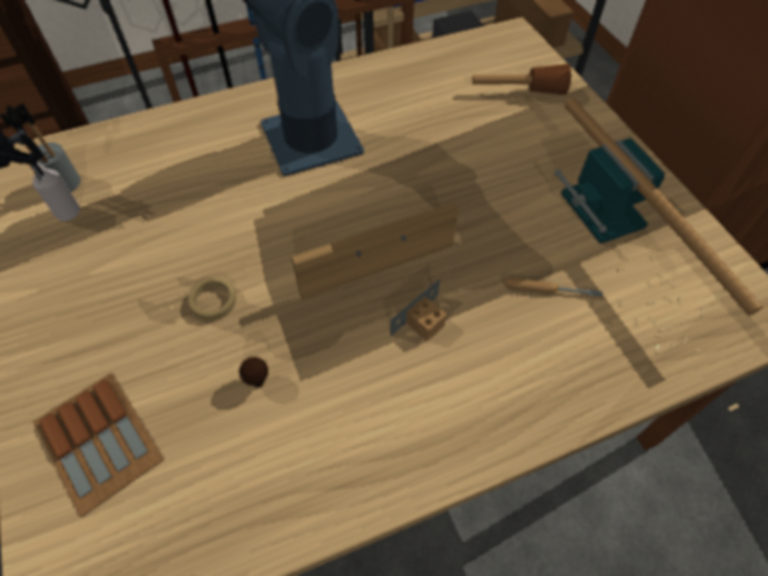

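View pics/top0.png

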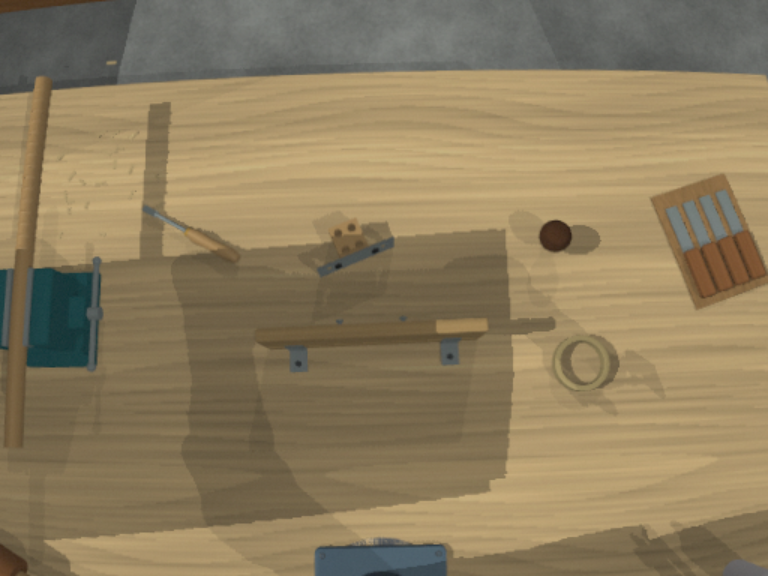

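The scene picture shows the rail at about (375,250), with its screws at (360,253) and (403,238) and the rack at (420,312). In the top picture the rack is at (352,250) and the rail runs (258,335)-(487,325), with screw heads at (339,321) and (403,318). Next I'll enlarge crops of both.

```bash
python3 - <<'E'
from bench import eyes
import cv2,numpy as np
a=eyes.camera("scene"); b=eyes.camera("top")
# scene crop cols 190-320 rows 130-230 ; top cols 165-335, rows 140-250
A=cv2.resize(a[130:230,190:320],None,fx=6,fy=6,interpolation=cv2.INTER_CUBIC)
B=cv2.resize(b[140:250,165:335],None,fx=4.7,fy=4.7,interpolation=cv2.INTER_CUBIC)
def gam(x): return (255*(x/255.)**.6).astype('uint8')
cv2.imwrite("pics/sc1.png",gam(A)); cv2.imwrite("pics/tc1.png",gam(B)); print(A.shape,B.shape)
E
```

```text
(600, 780, 3) (517, 799, 3)
```

View pics/sc1.png

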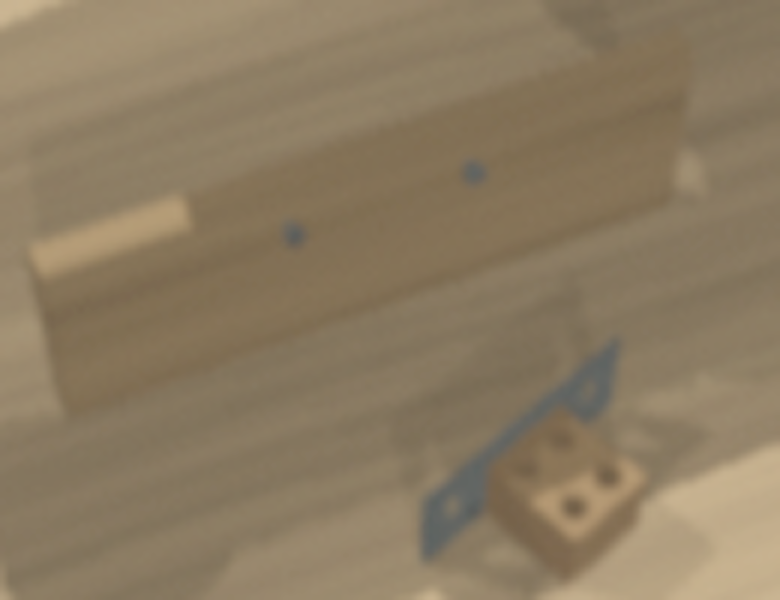

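View pics/tc1.png

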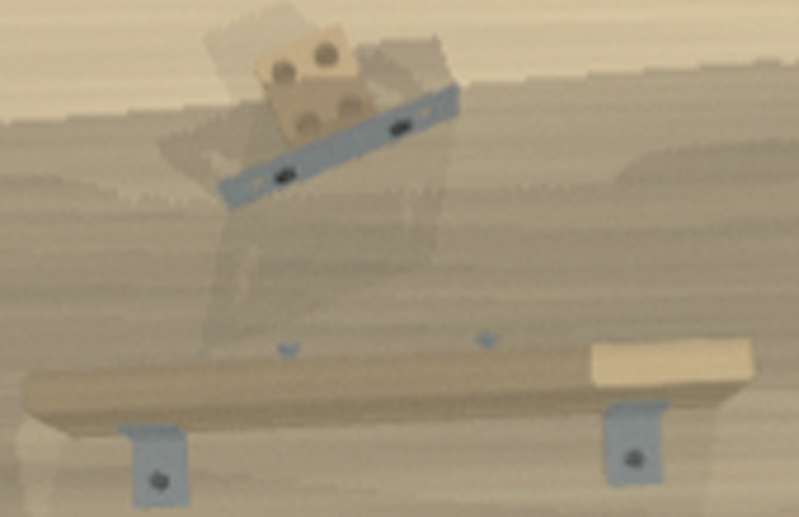

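The scene crop shows the screw heads at (293,235) and (474,173), and the plate corners at (425,498), (428,560), (618,340) and (603,418). In the top crop the heads are at (288,349) and (487,339), and the plate's corners are at (218,183) and (458,85). I'll fit both planar poses to these.

```bash
cat > h.py <<'E'
import numpy as np
from bench import eyes
from scipy.optimize import least_squares
CM={n:eyes.camera_model(n) for n in("scene","top")}
def proj(n,P):
    m=CM[n];T=m["extrinsics"];c=(np.asarray(P)-T[:3,3])@T[:3,:3]
    s=np.c_[c[:,0]/-c[:,2],-c[:,1]/-c[:,2]];r2=(s**2).sum(1,keepdims=True)
    s=s*(1+m["k1"]*r2);return s*m["K"][0,0]+m["K"][:2,2]
def pose(p,L):
    L=np.asarray(L,float)/1000;c,s=np.cos(p[2]),np.sin(p[2])
    return np.c_[p[0]+c*L[:,0]-s*L[:,1],p[1]+s*L[:,0]+c*L[:,1],L[:,2]+(p[3] if len(p)>3 else 0)]
def fit(obs,x0):
    # obs: list of (cam, local mm, (u,v) full px)
    def res(p):
        return np.concatenate([(proj(n,pose(p,[l]))-np.array(q)).ravel() for n,l,q in obs])
    r=least_squares(res,x0,loss="soft_l1");return r.x,res(r.x).reshape(-1,2)
E
python3 - <<'E'
from h import *
S=lambda x,y:(190+(x+.5)/6-.5,130+(y+.5)/6-.5)
T=lambda x,y:(165+(x+.5)/4.7-.5,140+(y+.5)/4.7-.5)
rail=[("scene",(9.5,-50,106),S(293,235)),("scene",(9.5,50,106),S(474,173)),("scene",(0,-180,0),S(68,415)),("scene",(0,180,0),S(672,200)),
("scene",(0,-180,130),S(38,279)),
("top",(8.5,50,108),T(288,349)),("top",(8.5,-50,108),T(487,339)),("top",(0,180,130),T(25,373)),("top",(0,-180,130),T(752,340))]
rack=[("scene",(3,-70,62),S(425,498)),("scene",(3,-70,0),S(428,560)),("scene",(3,70,62),S(618,340)),("scene",(3,70,0),S(603,418)),
("scene",(33,0,48),S(568,473)),("scene",(63,26,48),S(646,480)),
("top",(3,70,62),T(218,183)),("top",(0,70,0),T(230,210)),("top",(3,-70,62),T(458,85)),("top",(0,-70,0),T(458,117)),("top",(33,0,48),T(317,79))]
for o,x0 in((rail,(.4,0,0)),(rack,(.5,0,.3))):
    p,r=fit(o,x0);print(p,np.degrees(p[2]));print(r.round(1).tolist())
    for cam in("scene","top"):
        q,r=fit([k for k in o if k[0]==cam],p);print(cam,q)
    if o is rack: print("grip",pose(p,[(38,0,32)]))
E
```

```text
[0.46677971 0.00431578 0.02503662] 1.4344927035444668
[[0.2, -0.3], [0.2, -0.4], [-0.0, 0.6], [-0.2, 0.5], [-0.2, -0.6], [-0.0, 0.1], [0.1, 0.2], [-0.6, -0.1], [0.5, -0.4]]
scene [0.46688493 0.00422827 0.02816414]
top [0.46669011 0.00436198 0.02351206]
[0.5943692  0.02904583 0.37239092] 21.33642790446579
[[-0.2, 0.8], [-1.0, 0.6], [0.5, -0.2], [1.4, -2.3], [-0.3, -0.4], [-0.0, -0.4], [-0.5, -0.5], [-0.1, -0.1], [0.1, -0.6], [0.3, -0.3], [0.2, 1.9]]
scene [0.59488495 0.02887147 0.37225634]
top [0.59404247 0.02909862 0.37315334]
grip [[0.62976468 0.04287188 0.032     ]]
```

Call:
play_rows(
  increments=[
    [0.1,0,0,0.5,0.8,0.3,100],
    [0,0,0.2,1.5,2.2,0.5,100],
    [0,0,0.4,2.6,4,0.5,100],
    [0,0,0.6,3.6,5.5,0.5,100],
    [0,0,0.77,4.6,7,0.5,100],
    [0,0,0.77,5.6,8.5,0.5,100],
    [0,0,0.77,6.6,10,0.5,100],
    [0,0,0.77,7.6,11.5,0.5,100],
    [0,0,0.77,8.6,13,0.5,100],
    [0,0,0.77,9.6,14.5,0.5,100],
    [0,0,0.77,10.6,16,0.5,100],
    [0,0,0.77,11.6,17.5,0.5,100],
  ],
)

```text
t: 1.2
ee_pos: [0.4554, -0.2154, 0.2261]
orientation: [0.983, 0.185, 0.0, 0.0]
contact_force: [0.9, -0.5, 0.0]
width: 0.085
grip_force: 0.0
```

```bash
cat > st.py <<'E'
from bench import read_state
from scipy.spatial.transform import Rotation as R
import numpy as np
s=read_state();M=R.from_quat(s["orientation"]).as_matrix()
print(s["t"],s["ee_pos"].round(4),"yaw_y",np.degrees(np.arctan2(M[1,1],M[0,1])).round(2),"z",M[:,2].round(4),"F",s["contact_force"].round(1),"T",s["wrist_torque"].round(2),"w",round(s["width"],4),s["grip_force"],"q7",s["qpos"][6].round(2))
E
python3 st.py
```

```text
1.2 [ 0.4554 -0.2154  0.2261] yaw_y -68.73 z [ 2.e-04 -3.e-04 -1.e+00] F [ 0.9 -0.5  0. ] T [-0.03 -0.02  0.  ] w 0.085 0.0 q7 -0.92
```

Call:
play_rows(
  increments=[
    [0,0,0,0,0,0,100],
    [0,0,0,0,0,0,100],
    [0,0,0,0,0,0,100],
  ],
)

```text
t: 1.45
ee_pos: [0.4543, -0.2177, 0.2258]
orientation: [0.983, 0.185, -0.0, 0.0]
contact_force: [0.8, -0.3, 0.7]
width: 0.0853
grip_force: 0.0
```

Call:
play_rows(
  increments=[
    [0,0,0,1,1.5,0,100],
    [0,0,0,2,3,0,100],
    [0,0,0,3,4.5,0,100],
    [0,0,0,4,6,0,100],
    [0,0,0,5,7.5,0,100],
    [0,0,0,5.85,8.69,0,100],
    [0,0,0,5.85,8.69,-0.5,100],
    [0,0,0,5.85,8.69,-1,100],
    [0,0,0,5.85,8.69,-2,100],
    [0,0,0,5.85,8.69,-3,100],
    [0,0,0,5.85,8.69,-3.5,100],
    [0,0,0,5.85,8.69,-3.5,100],
  ],
)

```text
t: 2.45
ee_pos: [0.6271, 0.0403, 0.1165]
orientation: [0.983, 0.183, -0.004, 0.0]
contact_force: [-0.7, -0.0, -0.3]
width: 0.0855
grip_force: 0.0
```

```bash
python3 st.py
```

```text
2.45 [0.6271 0.0403 0.1165] yaw_y -68.88 z [-0.0079 -0.0023 -1.    ] F [-0.7 -0.  -0.3] T [-0.04  0.04  0.02] w 0.0855 0.0 q7 -1.51
```

Call:
play_rows(
  increments=[
    [0,0,0,0,0,-0.6,100],
    [0,0,0,0,0,-1.2,100],
    [0,0,0,0,0,-1.8,100],
    [0,0,0,0,0,-2.4,100],
    [0,0,0,0,0,-3,100],
    [0,0,0,0,0,-3.4,100],
    [0,0,0,0,0,-3.5,100],
    [0,0,0,0,0,-3.5,100],
    [0,0,0,0,0,-3.5,100],
  ],
)

```text
t: 3.2
ee_pos: [0.6312, 0.0431, 0.0171]
orientation: [0.983, 0.184, 0.001, 0.0]
contact_force: [-0.2, 0.6, 0.7]
width: 0.0854
grip_force: 0.0
```

```bash
python3 st.py;python3 - <<'E'
from bench import eyes
import cv2
a=eyes.camera("scene"); b=eyes.camera("top")
A=cv2.resize(a[140:250,230:320],None,fx=5,fy=5,interpolation=cv2.INTER_CUBIC)
B=cv2.resize(b[110:220,180:260],None,fx=5,fy=5,interpolation=cv2.INTER_CUBIC)
import numpy as np
cv2.imwrite("pics/g1.png",(255*(np.hstack([A[:550],B[:550,:345]])/255.)**.6).astype('uint8'))
E
```

```text
3.2 [0.6312 0.0431 0.0171] yaw_y -68.76 z [ 1.6e-03 -1.0e-04 -1.0e+00] F [-0.2  0.6  0.7] T [-0.03 -0.01  0.01] w 0.0854 0.0 q7 -1.55
```

View pics/g1.png

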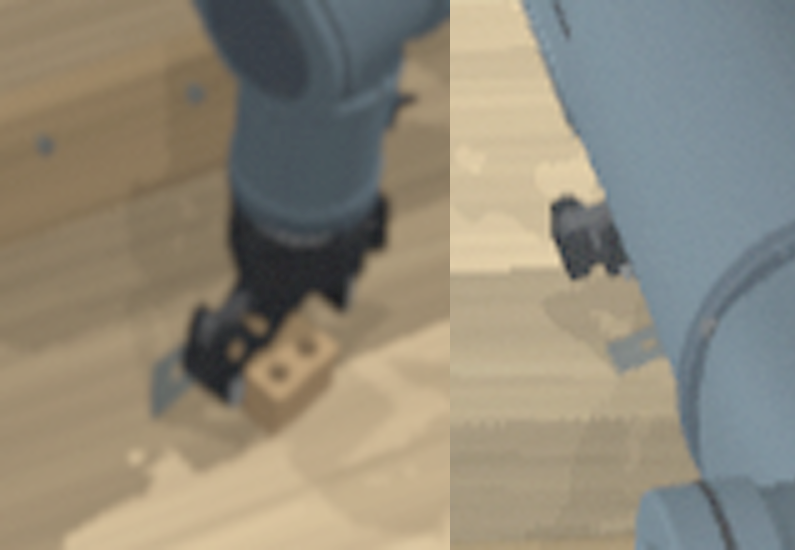

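The fingers straddle the block; the scene crop shows the left finger at (215,350) and the block at (300,370). I'll close the gripper.

Call:
play_rows(
  increments=[
    [0,0,0,0,0,-0.1,80],
    [0,0,0,0,0,-0.1,60],
    [0,0,0,0,0,-0.1,40],
    [0,0,0,0,0,-0.1,30],
    [0,0,0,0,0,-0.1,30],
    [0,0,0,0,0,-0.1,30],
    [0,0,0,0,0,-0.1,30],
    [0,0,0,0,0,-0.1,30],
  ],
  squeeze=60,
)

```text
t: 3.97
ee_pos: [0.6307, 0.0437, 0.0136]
orientation: [0.983, 0.185, 0.0, 0.0]
contact_force: [-0.8, -0.8, 6.0]
width: 0.0506
grip_force: 63.3
```

```bash
python3 st.py
```

```text
3.9667 [0.6307 0.0437 0.0136] yaw_y -68.71 z [ 8.e-04  1.e-04 -1.e+00] F [-0.8 -0.8  6. ] T [0.02 0.26 0.01] w 0.0506 63.26424926519394 q7 -1.55
```

Call:
play_rows(
  increments=[
    [0,0,0,0,0,0.2,30],
    [0,0,0,0,0,0.6,30],
    [0,0,0,0,0,1.2,30],
    [0,0,0,0,0,1.8,30],
    [0,0,-0.5,0,0,2.4,30],
    [0,0,-1.2,-0.4,-0.2,2.57,30],
    [0,0,-1.9,-1,-0.5,2.57,30],
    [0,0,-2.6,-1.6,-0.8,2.57,30],
    [0,0,-3.1,-2.2,-1,2.57,30],
    [0,0,-3.31,-2.6,-1.2,2.57,30],
    [0,0,-3.31,-2.83,-1.25,2.57,30],
    [0,0,-3.31,-2.83,-1.25,2.57,30],
  ],
)

```text
t: 4.97
ee_pos: [0.5438, 0.0054, 0.0904]
orientation: [1.0, 0.013, -0.001, 0.0]
contact_force: [0.2, 0.5, -3.7]
width: 0.0501
grip_force: 63.3
```

Call:
play_rows(
  increments=[
    [0,0,0,0,0,0,30],
    [0,0,0,0,0,0,30],
    [0,0,0,0,0,0,30],
  ],
)

```text
t: 5.22
ee_pos: [0.5464, 0.0067, 0.0903]
orientation: [1.0, 0.013, 0.001, -0.0]
contact_force: [0.3, 1.1, -3.3]
width: 0.0504
grip_force: 63.3
```

```bash
python3 st.py;python3 - <<'E'
from bench import eyes
import cv2
a=eyes.camera("scene"); b=eyes.camera("top")
A=cv2.resize(a[115:215,185:318],None,fx=6,fy=6,interpolation=cv2.INTER_CUBIC)
B=cv2.resize(b[140:250,165:335],None,fx=4.7,fy=4.7,interpolation=cv2.INTER_CUBIC)
g=lambda x:(255*(x/255.)**.6).astype('uint8')
cv2.imwrite("pics/p_s.png",g(A));cv2.imwrite("pics/p_t.png",g(B))
E
```

```text
5.2167 [0.5464 0.0067 0.0903] yaw_y -88.52 z [ 1.1e-03  6.0e-04 -1.0e+00] F [ 0.3  1.1 -3.3] T [ 0.09 -0.02 -0.05] w 0.0504 63.27324450016022 q7 -1.78
```

View pics/p_s.png

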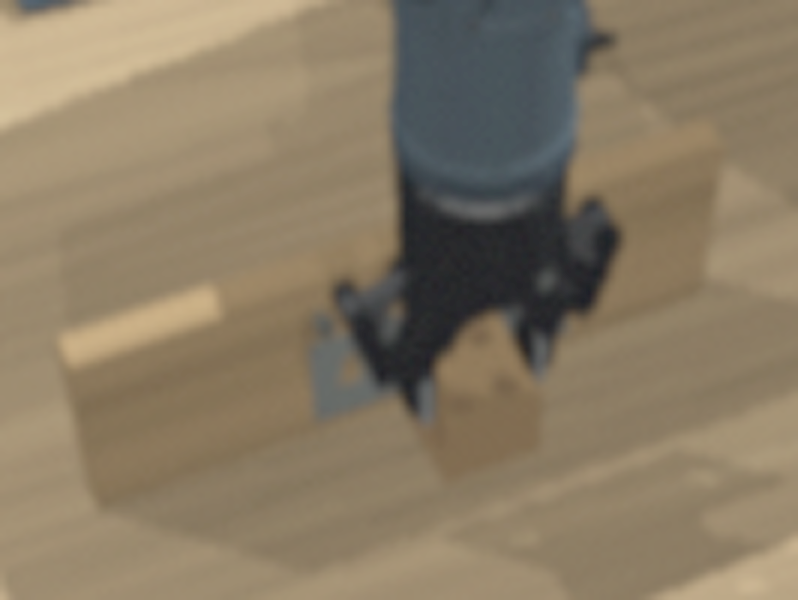

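The scene crop shows the rack held level in front of the rail. The plate's free -y end has its bottom corner at (318,418) and its hole at (352,368); the gripper hides the other end. I'll check the top view and compare both with the prediction.

View pics/p_t.png

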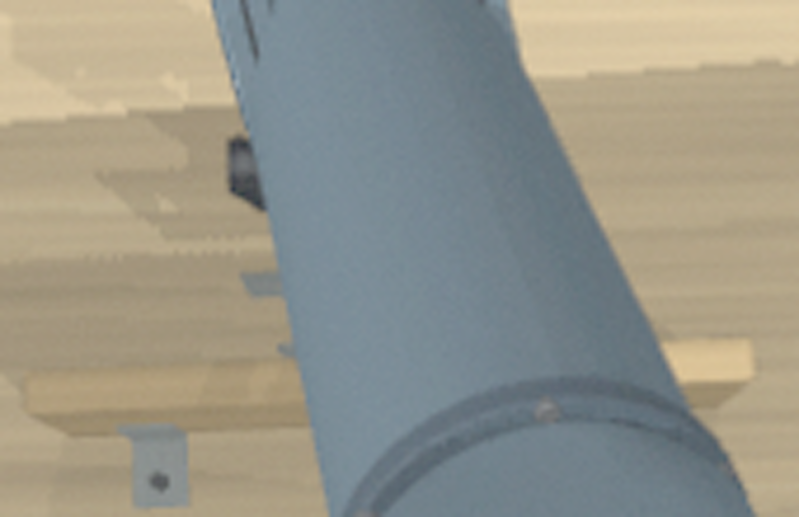

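```bash
python3 - <<'E'
from h import *
yaw=np.radians(1.48);c,s=np.cos(yaw),np.sin(yaw);x,y,z=.5464,.0067,.0903
p=(x-.0391*c,y-.0391*s,yaw,z-.0136)
L=[(3,-70,62),(3,-70,0),(3,-50,28),(3,-50,44),(63,-26,0),(63,26,0),(63,-26,48),(63,26,48),(0,70,62),(0,-70,62),(0,70,0),(0,-70,0),(3,70,62)]
P=pose(p,L)
a=(proj("scene",P)-[185,115]+.5)*6-.5;b=(proj("top",P)-[165,140]+.5)*4.7-.5
for l,i,j in zip(L,a.round(),b.round()):print(l,i,j)
print(p)
E
```

```text
(3, -70, 62) [311. 348.] [526. 258.]
(3, -70, 0) [316. 421.] [520. 280.]
(3, -50, 28) [351. 375.] [483. 272.]
(3, -50, 44) [351. 356.] [484. 267.]
(63, -26, 0) [444. 483.] [430. 171.]
(63, 26, 0) [539. 448.] [331. 176.]
(63, -26, 48) [445. 428.] [430. 150.]
(63, 26, 48) [544. 393.] [326. 155.]
(0, 70, 62) [571. 252.] [240. 278.]
(0, -70, 62) [309. 343.] [526. 264.]
(0, 70, 0) [564. 327.] [251. 298.]
(0, -70, 0) [314. 416.] [521. 285.]
(3, 70, 62) [574. 256.] [239. 272.]
(np.float64(0.5073130436993368), np.float64(0.005690125181000584), np.float64(0.025830872929516076), 0.0767)
```

Call:
play_rows(
  increments=[
    [0,0,0.02,-0.15,-0.01,0.01,30],
    [0,0,0.02,-0.3,-0.01,0.01,30],
    [0,0,0.02,-0.5,-0.02,0.01,30],
    [0,0,0.02,-0.7,-0.02,0.01,30],
    [0,0,0.02,-0.8,-0.03,0.01,30],
    [0,0,0.02,-0.9,-0.03,0.01,30],
    [0,0,0.02,-0.9,-0.03,0.01,30],
    [0,0,0.02,-0.9,-0.03,0.01,30],
    [0,0,0.02,-0.9,-0.03,0.01,30],
  ],
)

```text
t: 6.07
ee_pos: [0.5187, 0.0052, 0.0905]
orientation: [1.0, 0.013, 0.0, -0.0]
contact_force: [0.2, -1.3, -2.4]
width: 0.0501
grip_force: 63.3
```

```bash
cat >> st.py <<'E'
f=0.02504;d=s["ee_pos"][:2]-[.46678,.00432]
print("rail mm: x %.1f y %.1f  plate back %.1f  hole z %.1f"%(1e3*(d[0]*np.cos(f)+d[1]*np.sin(f)),1e3*(d[1]*np.cos(f)-d[0]*np.sin(f)),1e3*(d[0]*np.cos(f)+d[1]*np.sin(f))-39.1,1e3*s["ee_pos"][2]+14.4))
E
python3 st.py
```

```text
6.0667 [0.5187 0.0052 0.0905] yaw_y -88.46 z [ 5.e-04  1.e-04 -1.e+00] F [ 0.2 -1.3 -2.4] T [-0.01 -0.12  0.07] w 0.0501 63.267656564712524 q7 -1.78
rail mm: x 51.9 y -0.5  plate back 12.8  hole z 104.9
```

Call:
play_rows(
  increments=[
    [0,0,0,-0.05,0.01,0,30],
    [0,0,0,-0.1,0.01,0,30],
    [0,0,0,-0.13,0.01,0,30],
    [0,0,0,-0.16,0.01,0,30],
    [0,0,0,-0.16,0.01,0,30],
  ],
)

```text
t: 6.48
ee_pos: [0.5133, 0.0054, 0.0903]
orientation: [1.0, 0.013, -0.0, 0.0]
contact_force: [-1.1, 0.1, -4.9]
width: 0.0503
grip_force: 63.3
```

```bash
python3 st.py
```

```text
6.4833 [0.5133 0.0054 0.0903] yaw_y -88.45 z [-3.e-04 -1.e-04 -1.e+00] F [-1.1  0.1 -4.9] T [-0.01 -0.1  -0.01] w 0.0503 63.26714605093002 q7 -1.78
rail mm: x 46.5 y -0.1  plate back 7.4  hole z 104.7
```

Call:
play_rows(
  increments=[
    [0,0,0,-0.03,0,0,30],
    [0,0,0,-0.06,0,0,30],
    [0,0,0,-0.09,0,0.01,30],
    [0,0,0,-0.11,0,0.01,30],
    [0,0,0,-0.11,0,0.01,30],
    [0,0,0,-0.11,0,0.01,30],
  ],
)

```text
t: 6.98
ee_pos: [0.5113, 0.0054, 0.091]
orientation: [1.0, 0.013, 0.001, -0.0]
contact_force: [4.3, -0.2, -5.3]
width: 0.0505
grip_force: 63.1
```

```bash
python3 st.py
```

```text
6.9833 [0.5113 0.0054 0.091 ] yaw_y -88.46 z [ 2.e-03  2.e-04 -1.e+00] F [ 4.3 -0.2 -5.3] T [-0.09 -1.17  0.04] w 0.0505 63.14050734043121 q7 -1.78
rail mm: x 44.5 y -0.0  plate back 5.4  hole z 105.4
```

Call:
play_rows(
  increments=[
    [0,0,0,-0.04,0,0,30],
    [0,0,0,-0.08,0,0,30],
    [0,0,0,-0.12,0,0,30],
    [0,0,0,-0.15,0,0,30],
    [0,0,0,-0.15,0,0,30],
    [0,0,0,-0.15,0,0,30],
  ],
)

```text
t: 7.48
ee_pos: [0.51, 0.0054, 0.0917]
orientation: [1.0, 0.013, 0.004, -0.0]
contact_force: [11.2, -1.0, -10.0]
width: 0.0503
grip_force: 63.9
```

```bash
python3 st.py
```

```text
7.4833 [0.51   0.0054 0.0917] yaw_y -88.46 z [ 8.2e-03  7.0e-04 -1.0e+00] F [ 11.2  -1.  -10. ] T [-0.17 -2.8   0.09] w 0.0503 63.853900730609894 q7 -1.79
rail mm: x 43.2 y 0.0  plate back 4.1  hole z 106.1
```

Call:
play_rows(
  increments=[
    [0,0.04,0,-0.04,0,-0.02,30],
    [0,0.08,0,-0.08,0,-0.04,30],
    [0,0.12,0,-0.12,0,-0.05,30],
    [0,0.14,0,-0.15,0,-0.05,30],
    [0,0.14,0,-0.15,0,-0.05,30],
    [0,0.14,0,-0.15,0,-0.05,30],
  ],
)

```text
t: 7.98
ee_pos: [0.5087, 0.0054, 0.0912]
orientation: [1.0, 0.013, -0.0, -0.001]
contact_force: [16.5, -1.6, -8.6]
width: 0.0505
grip_force: 63.9
```

```bash
python3 st.py
```

```text
7.9833 [0.5087 0.0054 0.0912] yaw_y -88.46 z [-4.e-04  1.e-03 -1.e+00] F [16.5 -1.6 -8.6] T [-0.38 -3.93  0.06] w 0.0505 63.89507979154587 q7 -1.78
rail mm: x 41.9 y 0.1  plate back 2.8  hole z 105.6
```

Call:
play_rows(
  increments=[
    [0,0.03,0,-0.05,0,0,30],
    [0,0.06,0,-0.1,0,0,30],
    [0,0.06,0,-0.12,0,0,30],
    [0,0.06,0,-0.12,0,-0.03,30],
    [0,0.06,0,-0.12,0,-0.06,30],
    [0,0.06,0,-0.12,0,-0.09,30],
    [0,0.06,0,-0.12,0,-0.12,30],
    [0,0.06,0,-0.12,0,-0.12,30],
  ],
)

```text
t: 8.65
ee_pos: [0.5084, 0.0055, 0.0896]
orientation: [1.0, 0.013, -0.0, -0.001]
contact_force: [18.5, -1.9, 5.5]
width: 0.0503
grip_force: 66.4
```

```bash
python3 st.py
```

```text
8.65 [0.5084 0.0055 0.0896] yaw_y -88.48 z [-7.0e-04  1.1e-03 -1.0e+00] F [18.5 -1.9  5.5] T [-0.53 -3.78  0.1 ] w 0.0503 66.39515340328217 q7 -1.78
rail mm: x 41.6 y 0.1  plate back 2.5  hole z 104.0
```

Call:
play_rows(
  increments=[
    [0,0.02,0,-0.02,0,-0.03,30],
    [0,0.02,0,-0.04,0,-0.06,30],
    [0,0.02,0,-0.04,0,-0.09,30],
    [0,0.02,0,-0.04,0,-0.12,30],
    [0,0.02,0,-0.04,0,-0.12,30],
  ],
)

```text
t: 9.07
ee_pos: [0.5082, 0.006, 0.0866]
orientation: [1.0, 0.013, -0.0, -0.001]
contact_force: [20.3, -1.1, 7.8]
width: 0.0504
grip_force: 66.5
```

```bash
python3 st.py
```

```text
9.0667 [0.5082 0.006  0.0866] yaw_y -88.48 z [-8.0e-04  1.8e-03 -1.0e+00] F [20.3 -1.1  7.8] T [-0.35 -3.93  0.03] w 0.0504 66.5376028418541 q7 -1.79
rail mm: x 41.4 y 0.6  plate back 2.3  hole z 101.0
```

Call:
play_rows(
  increments=[
    [0,0,0,0,-0.01,-0.04,30],
    [0,0,0,0,-0.01,-0.08,30],
    [0,0,0,0,-0.01,-0.12,30],
    [0,0,0,0,-0.01,-0.16,30],
    [0,0,0,0,-0.01,-0.2,30],
    [0,0,0,0,-0.01,-0.24,30],
    [0,0,0,0,-0.01,-0.24,30],
  ],
)

```text
t: 9.65
ee_pos: [0.5082, 0.0063, 0.0793]
orientation: [1.0, 0.013, -0.0, -0.001]
contact_force: [19.1, -0.1, 7.5]
width: 0.0501
grip_force: 66.5
```

```bash
python3 st.py
```

```text
9.65 [0.5082 0.0063 0.0793] yaw_y -88.46 z [-8.0e-04  2.4e-03 -1.0e+00] F [19.1 -0.1  7.5] T [ 0.02 -3.93 -0.01] w 0.0501 66.50750577449799 q7 -1.79
rail mm: x 41.5 y 0.9  plate back 2.4  hole z 93.7
```

Call:
play_rows(
  increments=[
    [0,0,0,0,-0.01,-0.04,30],
    [0,0,0,0,-0.01,-0.08,30],
    [0,0,0,0,-0.01,-0.12,30],
    [0,0,0,0,-0.01,-0.15,30],
    [0,0,0,0,-0.01,-0.17,30],
    [0,0,0,0,-0.01,-0.17,30],
  ],
)

```text
t: 10.15
ee_pos: [0.5082, 0.0062, 0.0742]
orientation: [1.0, 0.013, -0.0, -0.001]
contact_force: [19.2, 0.3, 8.5]
width: 0.0501
grip_force: 66.5
```

```bash
python3 st.py
```

```text
10.15 [0.5082 0.0062 0.0742] yaw_y -88.46 z [-9.0e-04  2.7e-03 -1.0e+00] F [19.2  0.3  8.5] T [ 0.12 -3.82 -0.02] w 0.0501 66.52914047241211 q7 -1.79
rail mm: x 41.5 y 0.8  plate back 2.4  hole z 88.6
```

Call:
play_rows(
  increments=[
    [0,0,0,0,0,-0.03,30],
    [0,0,0,0,0,-0.06,30],
    [0,0,0,0,0,-0.06,30],
    [0,0,0,0,0,-0.06,30],
  ],
)

```text
t: 10.48
ee_pos: [0.5084, 0.0061, 0.073]
orientation: [1.0, 0.013, -0.0, -0.001]
contact_force: [17.1, 1.5, 14.7]
width: 0.05
grip_force: 67.3
```

```bash
python3 st.py
```

```text
10.4833 [0.5084 0.0061 0.073 ] yaw_y -88.47 z [-7.0e-04  2.4e-03 -1.0e+00] F [17.1  1.5 14.7] T [ 0.03 -3.26 -0.03] w 0.05 67.2847518324852 q7 -1.79
rail mm: x 41.6 y 0.8  plate back 2.5  hole z 87.4
```

Call:
play_rows(
  increments=[
    [0,-0.03,0,0.06,0,0,30],
    [0,-0.06,0,0.12,0,0,30],
    [0,-0.1,0,0.18,0,0,30],
    [0,-0.14,0,0.24,0,0.01,30],
    [0,-0.16,0,0.3,0,0.02,30],
    [0,-0.16,0,0.3,0,0.02,30],
    [0,-0.16,0,0.3,0,0.02,30],
  ],
)

```text
t: 11.07
ee_pos: [0.5104, 0.0061, 0.0719]
orientation: [1.0, 0.014, 0.001, -0.001]
contact_force: [4.9, 2.7, 18.5]
width: 0.0504
grip_force: 68.0
```

```bash
python3 st.py
```

```text
11.0667 [0.5104 0.0061 0.0719] yaw_y -88.44 z [ 0.0028  0.0014 -1.    ] F [ 4.9  2.7 18.5] T [ 0.25 -0.35 -0.07] w 0.0504 67.95631259679794 q7 -1.79
rail mm: x 43.7 y 0.7  plate back 4.6  hole z 86.3
```

Call:
play_rows(
  increments=[
    [0,-0.02,0,0.04,-0.01,0.03,30],
    [0,-0.04,0,0.06,-0.02,0.05,30],
    [0,-0.04,0,0.06,-0.02,0.05,30],
    [0,-0.04,0,0.06,-0.02,0.05,30],
  ],
)

```text
t: 11.4
ee_pos: [0.5107, 0.0061, 0.0726]
orientation: [1.0, 0.014, 0.002, -0.001]
contact_force: [3.5, 3.0, 13.2]
width: 0.0503
grip_force: 67.3
```

```bash
python3 st.py; python3 - <<'E'
from bench import eyes
import cv2
a=eyes.camera("scene")
A=cv2.resize(a[115:215,185:318],None,fx=6,fy=6,interpolation=cv2.INTER_CUBIC)
cv2.imwrite("pics/h_s.png",(255*(A/255.)**.6).astype('uint8'))
E
```

```text
11.4 [0.5107 0.0061 0.0726] yaw_y -88.44 z [ 0.0043  0.002  -1.    ] F [ 3.5  3.  13.2] T [ 0.69 -0.29 -0.18] w 0.0503 67.27891534566879 q7 -1.79
rail mm: x 43.9 y 0.7  plate back 4.8  hole z 87.0
```

View pics/h_s.png

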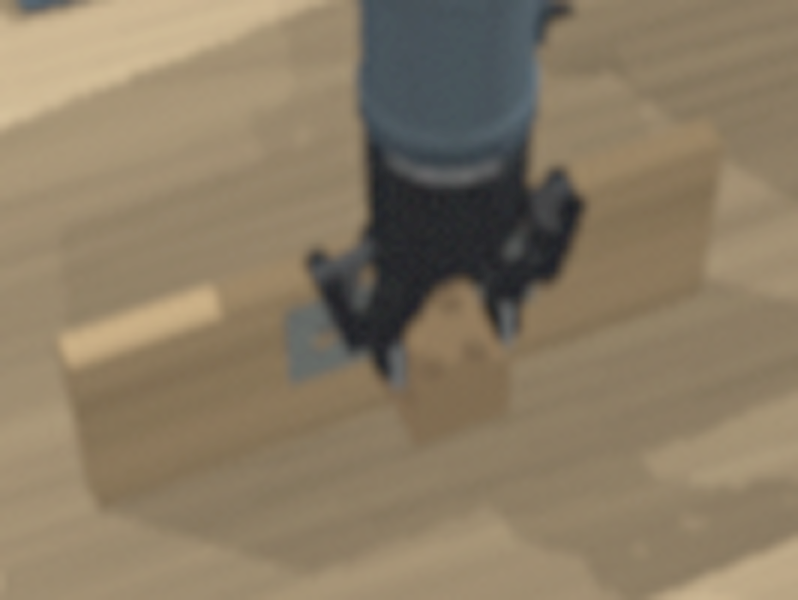

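The plate's -y end has its bottom corner at (290,384), top corner at (286,312) and hole at about (322,342). I'll compare that with the prediction for home.

```bash
python3 - <<'E'
from h import *
f=.02504
L=[(3,-70,62),(3,-70,0),(3,-50,28),(63,-26,0),(63,26,0)]
for z in(.061,.065,.057):
    p=(.46678+.0035,.00432,f,z);a=(proj("scene",pose(p,L))-[185,115]+.5)*6-.5
    print(z,a.round().tolist())
E
```

```text
0.061 [[283.0, 311.0], [289.0, 384.0], [323.0, 339.0], [414.0, 444.0], [506.0, 410.0]]
0.065 [[283.0, 306.0], [289.0, 379.0], [323.0, 334.0], [413.0, 439.0], [507.0, 406.0]]
0.057 [[284.0, 316.0], [290.0, 388.0], [323.0, 344.0], [414.0, 448.0], [506.0, 415.0]]
```

Call:
play_rows(
  increments=[
    [0,0,0,0.02,-0.02,0.03,30],
    [0,0,0,0.04,-0.04,0.06,30],
    [0,0,0,0.04,-0.04,0.08,30],
    [0,0,0,0.04,-0.04,0.08,30],
  ],
)

```text
t: 11.78
ee_pos: [0.5108, 0.0059, 0.0737]
orientation: [1.0, 0.014, 0.001, -0.002]
contact_force: [4.2, 6.1, 1.7]
width: 0.0502
grip_force: 66.0
```

```bash
python3 st.py
```

```text
11.7833 [0.5108 0.0059 0.0737] yaw_y -88.42 z [ 0.0025  0.0034 -1.    ] F [4.2 6.1 1.7] T [ 1.23 -1.   -0.39] w 0.0502 65.9844759106636 q7 -1.79
rail mm: x 44.0 y 0.5  plate back 4.9  hole z 88.1
```

The picture matches home (z about 61 mm). I'll ease the side load and release.

Call:
play_rows(
  increments=[
    [0,0,0,0,0.03,0,30],
    [0,0,0,0,0.06,0,30],
    [0,0,0,0,0.07,0,30],
    [0,0,0,0,0.07,0,60],
    [0,0,0,0,0.07,0,80],
    [0,0,0,0,0.07,0,100],
    [0,0,0,0,0.07,0,100],
    [0,0,0,0,0.07,0,100],
    [0,0,0,0,0.07,0,100],
  ],
)

```text
t: 12.53
ee_pos: [0.5078, 0.005, 0.0722]
orientation: [1.0, 0.013, -0.002, 0.0]
contact_force: [-0.2, 0.7, 0.6]
width: 0.0856
grip_force: 0.0
```

```bash
python3 st.py
```

```text
12.5333 [0.5078 0.005  0.0722] yaw_y -88.46 z [-3.4e-03 -2.0e-04 -1.0e+00] F [-0.2  0.7  0.6] T [ 0.04 -0.01 -0.  ] w 0.0856 0.0 q7 -1.79
rail mm: x 41.0 y -0.4  plate back 1.9  hole z 86.6
```

Free of contact. I'll rise straight up, then back off.

Call:
play_rows(
  increments=[
    [0,0,0,0,0,0.4,100],
    [0,0,0,0,0,1,100],
    [0,0,0,0,0,1.8,100],
    [0,0,0,0,0,2.6,100],
    [0,0,0,0,0,3.4,100],
    [0,0,0,0,0,4.2,100],
    [0,0,0,0.5,-1,5,100],
    [0,0,0,0.5,-2,5.5,100],
    [0,0,0,0.5,-3,5.5,100],
    [0,0,0,0.5,-4,5.5,100],
    [0,0,0,0.5,-5,5.5,100],
    [0,0,0,0.5,-6,5.5,100],
  ],
)

```text
t: 13.53
ee_pos: [0.5228, -0.1763, 0.2374]
orientation: [1.0, 0.013, -0.001, -0.0]
contact_force: [0.5, 0.7, 0.2]
width: 0.0856
grip_force: 0.0
```

Call:
play_rows(
  increments=[
    [0,0,0,0,-1,0,100],
    [0,0,0,0,-2,0,100],
    [0,0,0,0,-3,0,100],
    [0,0,0,0,-3,0,100],
    [0,0,0,0,-3,0,100],
    [0,0,0,0,-3,0,100],
  ],
)

```text
t: 14.03
ee_pos: [0.5233, -0.2639, 0.237]
orientation: [1.0, 0.014, -0.001, -0.001]
contact_force: [0.4, 0.1, -0.1]
width: 0.0854
grip_force: 0.0
```

```bash
python3 st.py; python3 - <<'E'
from bench import eyes
import cv2,numpy as np
a=eyes.camera("scene");b=eyes.camera("top")
A=cv2.resize(a[115:215,185:318],None,fx=6,fy=6,interpolation=cv2.INTER_CUBIC)
cv2.imwrite("pics/e_s.png",(255*(A/255.)**.6).astype('uint8'))
B=cv2.resize(b[140:250,165:335],None,fx=4.7,fy=4.7,interpolation=cv2.INTER_CUBIC)
cv2.imwrite("pics/e_t.png",(255*(B/255.)**.6).astype('uint8'))
E
```

```text
14.0333 [ 0.5233 -0.2639  0.237 ] yaw_y -88.43 z [-0.0028  0.0011 -1.    ] F [ 0.4  0.1 -0.1] T [ 0.06 -0.04 -0.02] w 0.0854 0.0 q7 -1.2
rail mm: x 49.8 y -269.6  plate back 10.7  hole z 251.4
```

View pics/e_s.png

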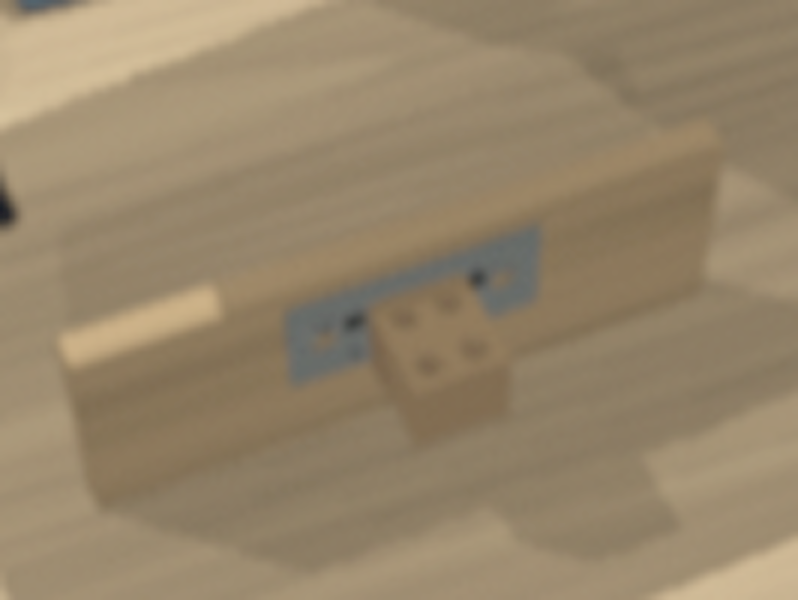

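The rack hangs level on the rail, with entry holes at (323,338) and (502,279) and block foot at (415,445), all where home predicts. Handing in.

```bash
python3 -c "
from bench import env
print(env.hand_in())"
```

```text
the job is handed in; nothing more can be done
None
```

The rack hangs released and level on both screws, and the final picture matches the home position. I handed the job in at about 14 s of the 61 s allowed; the hand-in returned no verdict.

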